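# Set the decorating wheel from fast to slow

### The job

The small decorating wheel on the pottery table is unplugged and was left set to fast: of its three interlocked white keys the square one is down. Set it to slow by pressing the round key fully home, so that the square key pops all the way up, and do not press the long stop key on the way.

Things in the scene. Friction and masses are not known exactly. Their poses are not given: they have to be found in the camera images.
- wheel: Grey tabletop decorating wheel, 400 x 250 mm. Origin on the table under the middle of its key row; x from the keys to the wheel head, y along the row. Key ledge 55 mm high with a black panel; from x = 57 mm a deck 80 mm high (a stamp on it, top 98 mm); metal wheel head from x = 115 mm, 100 mm high, with a bowl on it (top 150 mm, rim from x = 155 mm).
- slow_top (a point): Centre of the top of the slow key: round, white, 42 mm wide; rides on the key, axes as the wheel's. The 3 white keys stand 60 mm apart (18 mm gaps), in an order that varies. Top 75 mm above the table when up, 61 mm at its hard stop; let go there it latches at 62.5 mm, and the key that was down springs up. Let go short of that it springs back. Sprung: pressing takes about 2 N.
- fast_top (a point): Centre of the top of the fast key: square, white, 42 x 42 mm, in the same row, same travel and axes. It is the one latched down at the start (top 62.5 mm above the table); up, its top is at 75 mm.
- stop_top (a point): Centre of the top of the stop key: a long white bar, 82 mm (across the row) by 42 mm, in the same row, same travel and axes. It is up at the start (top 75 mm above the table) and must stay up.

How it is judged:
At the end, for the whole second after the job is handed in: The round slow key is latched down (its top below 66 mm, that is within 5 mm of its stop) and both the square fast key and the long stop key are up within 4 mm (tops above 71 mm) (height (world z) of slow_top below 0.066 m and height (world z) of each of fast_top, stop_top above 0.071 m); the robot touches nothing.
It fails at once if the long stop key is pressed half-way or more (height (world z) of stop_top below 0.068 m).
It also fails if it takes over 32 s, if anything falls off the work surface, if the arm or the gripper's body presses on something with over 40 N, if the wrist force passes 120 N, or if a joint passes its speed limit or range.

### The arm

A 7-joint arm with a two-finger parallel gripper is mounted at the origin on the work surface. World frame = base frame: x ahead of the robot, y to its left, z up, the work surface at z = 0. Lengths are in m, angles in rad, forces in N, time in s.
With the tool pointing down it reaches from about 0.425 to 0.95 m from the base axis. Payload 4.7 kg.
Tool frame: the origin (TCP) lies between the finger pads; the fingertips stand 25 mm ahead of it and the grasp point (between the pads) lies 6 mm ahead of it; z points along the fingers, y is the line along which they close (so a half turn about z gives the same grasp; the last joint's range is limited). The gripper opens to 85 mm and grips with 20 to 120 N. Pads are 22 mm wide; open, the fingers measure 114 mm over their backs; the gripper's body (76 mm by 85 mm) begins 54 mm behind the grasp point. The pads swing forward as they close: fully open they stand 13 mm farther back than shut.
Start: joints at [1.158, 0.469, -0.049, 1.532, 0.024, 1.141, -0.082], TCP at [0.253, -0.626, 0.256] pointing down, gripper open.
Joint ranges: [-2.59, 2.59], [-0.33, 1.99], [-1.39, 1.29], [0.1, 2.45], [-1.04, 4.18], [0.21, 1.99], [-2.66, 2.66]. Speed limits (rad/s): [2.57, 2.57, 3.14, 3.14, 3.14, 3.14, 3.14].

### API

Orientations are given as a 3x3 rotation matrix whose columns are the frame's x, y, z axes.
In Python, from rig import * gives the robot as it stands. Calls block until the motion is done:
- movep(position, orientation): joint-space move of the TCP to a pose.
- move_l(position, attitude=None, feed=0.15, until_force=None): straight line of the TCP; attitude=None keeps the orientation; feed is the mean speed in m/s. With until_force (N) it stops when the force on the tool has changed by that much, and returns True; else False.
- move_joints(angles): joint-space move.
- command_gripper(opening, newtons=None): finger opening in m; newtons is the grip in N (None keeps the last); returns when the fingers have stopped.
- sleep(seconds).
- inverse_kinematics(position, orientation): joint angles nearest the present ones, or None.
- sense(): the state.
- camera(name): name is "side" or "top"; returns (picture, depth): 480x640x3 uint8, red, green, blue; 480x640 float32, m along the optical axis (not along the pixel's ray), 0 where there is no reading.
- camera_params(name): a dict with "K" (3x3 intrinsics, pixels), "dist" ([k1, k2, p1, p2, k3] as OpenCV has them; the pictures are not rectified), "position" and "rotation" of the camera in the world. Camera axes: x right, y down, z forward; pixel columns grow to the right and rows downward; lengths in m; the calibration is good to about 2 mm. A picture is of the moment at which its call begins. camera_params takes no time and is no camera call.
A pose or a line that the arm cannot do raises Unreachable and nothing moves.
- finish_job(): hands the job in; it is judged then, once.
The state is a dict: "time_s": time; "joint_pos": joint angles; "qd": joint speeds; "joint_efforts": joint torques, N m; "position": TCP position; "tcp_rot": TCP orientation; "wrist_force": force on the tool from outside, world axes, zero at the start; "ft_torque": the same for the moment, N m; "finger_gap": finger opening in m; "gripper_force": force on a finger pad.
Only numpy, scipy, OpenCV 4.12 (cv2) and the standard library are available. Lean on these libraries where they do the work, as an engineer would, in place of code of your own. Each camera call takes 0.05 s, during which the arm holds its last target. There are 200 camera calls.

## Working session

There is one attempt and no reset: what is moved stays moved. The work goes in short steps, each a Python script; the robot and the scene stay as the last script left them, time stands still between calls to the robot, and variables do not carry over. Pictures are saved under pics/ and viewed, at most 10 in all, crops included, and the job is handed in when it is done.

```bash
mkdir -p pics; python3 - <<'E'
from rig import *
import cv2,numpy as np
for n in("top","side"):
    p,d=camera(n); cv2.imwrite(f"pics/{n}0.png",p[:,:,::-1]); np.savez(f"{n}0.npz",p=p,d=d)
    c=camera_params(n); print(n,c)
print(sense()["time_s"])
E
```

```text
top {'K': array([[613.22064441,   0.        , 312.00907249],
       [  0.        , 613.22064441, 236.10208999],
       [  0.        ,   0.        ,   1.        ]]), 'dist': array([-0.00403303,  0.        ,  0.        ,  0.        ,  0.        ]), 'position': array([0.45315199, 0.02552217, 0.84206574]), 'rotation': array([[-2.73984067e-02, -9.91416332e-01,  1.27839680e-01],
       [-9.99615414e-01,  2.77212452e-02,  7.46447374e-04],
       [-4.28391522e-03, -1.27770063e-01, -9.91794565e-01]])}
side {'K': array([[535.1212182 ,   0.        , 318.39067435],
       [  0.        , 535.1212182 , 232.80890124],
       [  0.        ,   0.        ,   1.        ]]), 'dist': array([-0.12888995,  0.        ,  0.        ,  0.        ,  0.        ]), 'position': array([ 0.31232646, -0.36862341,  0.51846838]), 'rotation': array([[ 0.89094984, -0.29131041,  0.34834842],
       [-0.45367518, -0.60425734,  0.65502053],
       [ 0.01967779, -0.74162747, -0.67052329]])}
0.1
```

View pics/top0.png

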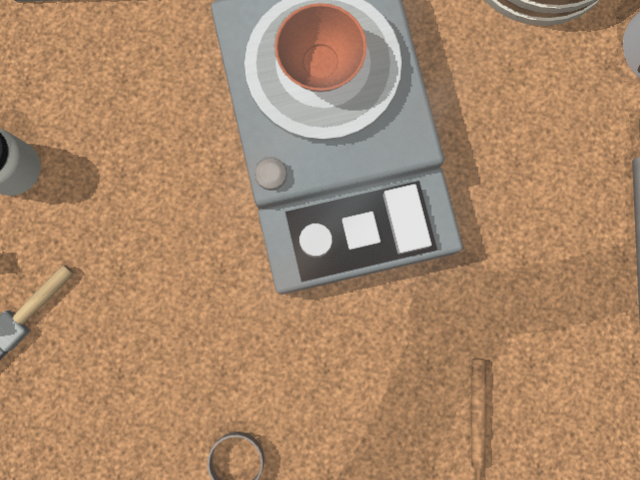

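View pics/side0.png

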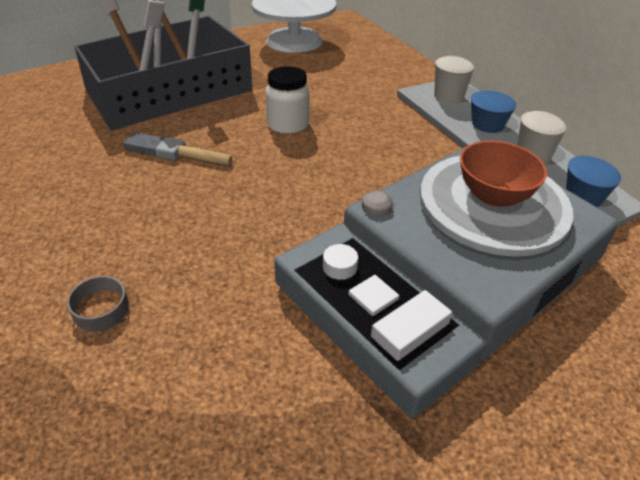

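The top view shows round at (316,240), square at (361,230) and the long bar at (408,218). The stamp is at (271,173). The order along the row is round, square, long.

```bash
cat > h.py <<'E'
from rig import *
import cv2,numpy as np
def ray(n,px,z):
    c=camera_params(n)
    u=cv2.undistortPoints(np.array([[px]],float),c["K"],c["dist"])[0,0]
    r=c["rotation"]@np.array([u[0],u[1],1]); p=c["position"]
    return p+r*(z-p[2])/r[2]
def keys(n,p,roi):
    x0,y0,x1,y1=roi; m=np.zeros(p.shape[:2],np.uint8)
    m[y0:y1,x0:x1]=(p[y0:y1,x0:x1].min(2)>195)*255   # tops are the brightest
    cs=[c for c in cv2.findContours(m,0,1)[0] if cv2.contourArea(c)>250]
    out=[]
    for c in cs:
        M=cv2.moments(c); out.append((M["m10"]/M["m00"],M["m01"]/M["m00"],M["m00"]))
    return sorted(out)
E
python3 - <<'E'
from h import *
for n,roi in(("top",(285,180,440,285)),("side",(295,235,460,370))):
    f=np.load(n+"0.npz"); 
    for k,z in zip(keys(n,f["p"],roi),(.075,.0625,.075)):
        print(n,np.round(k,1),ray(n,k[:2],z).round(4), f["d"][int(k[1]),int(k[0])])
E
```

```text
top [315.2 239.2 729.5] [0.548  0.0222 0.075 ] 0.7728862
top [360.7 229.9 913.5] [ 0.56   -0.0365  0.0625] 0.78694594
top [ 407.2  218.  1936.5] [ 0.5717 -0.0949  0.075 ] 0.7763618
side [339.9 255.8 572.5] [0.5473 0.0175 0.075 ] 0.6345522
side [373.3 293.  841.5] [ 0.5592 -0.0412  0.0625] 0.6081192
side [ 411.8  319.1 2053. ] [ 0.57  -0.1    0.075] 0.56489336
```

```bash
python3 - <<'E'
from h import *
P=np.array([.5477,.0200]); a=np.array([.0117,-.0585]); a/=np.linalg.norm(a)
wx=np.array([-a[1],a[0],0]); wx*=np.sign(wx[0])
q=np.array(sense()["joint_pos"]); best=None
for s in(1,-1):
    y=s*wx; z=np.array([0,0,-1.]); R=np.c_[np.cross(y,z),y,z]
    j=inverse_kinematics([*P,.16],R)
    if j is not None and (best is None or abs(np.array(j)-q).max()<best[0]): best=(abs(np.array(j)-q).max(),R)
R=best[1]; print(wx,best[0]); np.save("R.npy",R)
command_gripper(0.0)
movep([*P,.20],R); move_l([*P,.115]); print(sense()["time_s"],sense()["position"])
p,d=camera("side"); cv2.imwrite("pics/side1.png",p[:,:,::-1])
E
```

```text
[0.98058068 0.19611614 0.        ] 0.7543541334718482
4.1083 [0.54831153 0.02016388 0.1155794 ]
```

View pics/side1.png

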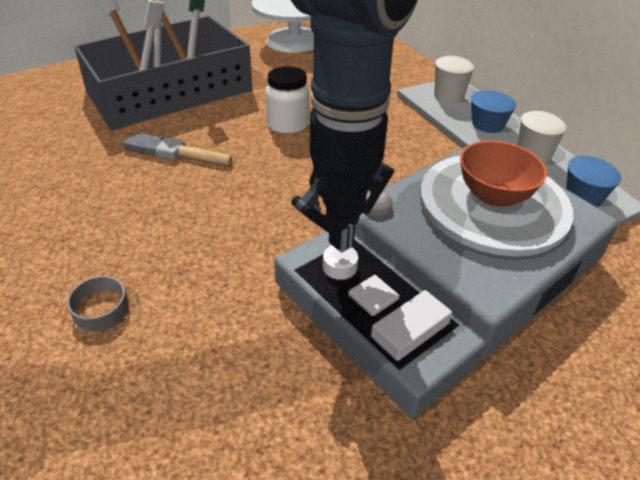

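The closed fingertips, around (342,248), are over the round key at (340,260). The knuckles clear the stamp and the deck. Next is the press.

```bash
python3 - <<'E'
from h import *
P=[.5477,.0200]
r=move_l([*P,.081],feed=.03,until_force=15); s=sense(); print(r,s["position"],s["wrist_force"])
sleep(.2); print(sense()["position"],sense()["wrist_force"])
move_l([*P,.20]); movep([.42,-.40,.26],np.load("R.npy")); print(sense()["time_s"],sense()["wrist_force"])
for n in("top","side"):
    p,d=camera(n); np.savez(n+"2.npz",p=p,d=d); cv2.imwrite(f"pics/{n}2.png",p[:,:,::-1])
f=np.load("top0.npz")
p,d=camera("top")
for k in keys("top",p,(285,180,440,285)):
    v,u=int(k[1]),int(k[0]); print(np.round(k,1),np.median(d[v-4:v+5,u-4:u+5]),np.median(f["d"][v-4:v+5,u-4:u+5]))
E
```

```text
True [0.54779586 0.01999709 0.08598378] [-1.5715746  -0.93851685  7.87842424]
[0.54780385 0.01996324 0.0859851 ] [-2.09567064 -0.92377369  8.82272413]
7.8167 [0.90440677 0.65253718 0.49762398]
[315.2 240.5 706. ] 0.78455245 0.7722614
[361.2 228.6 953.5] 0.77387977 0.786745
[ 407.2  218.  1940.5] 0.7754171 0.7755853
```

View pics/side2.png

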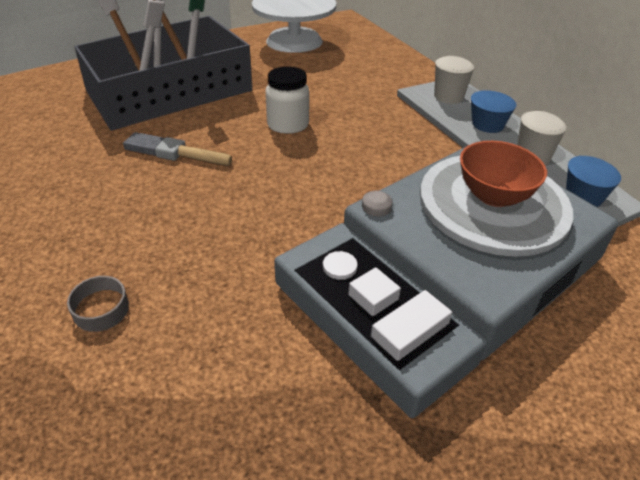

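The round key at (340,265) is now down by 12.3 mm. The square key at (374,290) is up by 12.9 mm, and the stop key is unchanged.

```bash
python3 -c "
from rig import *
print(finish_job())"
```

```text
the job is handed in; nothing more can be done
None
```

The round slow key is latched down, the square fast key has popped up, the long stop key was not touched, and the job is handed in.

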